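# Pack the stock-check instrument kit and lock the transit bar

### The job

Pack the instrument case: pull the red knob all the way out so that the transit bar clears the cutouts, press every instrument lying on the bench (level, laser meter, caliper, pliers - whichever are there) fully home, right way up, into its own cutout, then push the knob all the way back in so that the bar locks over them. Leave the carton, the reel of tape and the mug where they are.

Things in the scene. Friction and masses are not known exactly. Their poses are not given: they have to be found in the camera images.
- case: Open case fixed to the bench, 262 (x) x 308 (y) mm; origin at the centre of its underside; the -x side with the red knob faces the robot. Dark grey rigid insert, top 22 mm above the bench, black rim 6 mm wide, 30 mm high. Four cutouts with orange floors, long axes along x, from -y to +y: caliper, pliers, laser meter, level. Seated instruments leave at least 29 mm free beside each gripping place.
- pocket_level (a point): Centre of the floor (8 mm above the bench) of the level's cutout, 144 x 34 mm, 14 mm deep. The instrument's origin comes here when home; x = case's x, z up. 2 mm to spare all round. Yellow sprung strips in both side walls grip it: by its weight it stops 4 to 8 mm proud; 8 to 15 N straight down over this point sends it to the floor, where it stays.
- pocket_laser (a point): Centre of the floor (8 mm above the bench) of the laser meter's cutout, 122 x 52 mm, 14 mm deep. The instrument's origin comes here when home; x = case's x, z up. 2 mm to spare all round. Yellow sprung strips in both side walls grip it: by its weight it stops 4 to 8 mm proud; 8 to 15 N straight down over this point sends it to the floor, where it stays.
- pocket_caliper (a point): Point on the floor (8 mm above the bench) of the caliper's cutout, 14 mm deep, below the middle of its display head. The instrument's origin comes here when home; x = case's x, z up. 2 mm to spare all round. Beam tail to -x, jaws to +x. Yellow sprung strips in both side walls grip it: by its weight it stops 4 to 8 mm proud; 8 to 15 N straight down over this point sends it to the floor, where it stays.
- pocket_pliers (a point): Point on the floor (12 mm above the bench) of the pliers' cutout, 10 mm deep, below the pivot. The instrument's origin comes here when home; x = case's x, z up. 2 mm to spare all round. Handles to -x, jaws to +x. Yellow sprung strips in both side walls grip it: by its weight it stops 4 to 8 mm proud; 8 to 15 N straight down over this point sends it to the floor, where it stays.
- draw_knob (a joint): Travel in m of the red knob and the transit bar on it: 0 = home (bar over the -x ends of the cutouts; the start), 0.040 = fully out, along the case's -x (cutouts clear). An over-centre detent holds either end: about 5 N to leave it, and past the middle it snaps to the other end. The bar clears seated instruments by 4 mm or more and jams on a level or laser meter that stands proud.
- bar_mid (a point): Middle of the transit bar, an aluminium strip 20 (x) x 306 (y) x 6 mm; this point is at its centre, 45 mm above the bench (top 48 mm). Moves with the knob: 77 mm to the -x side of the case's origin when home.
- knob_grip (a point): Where to take the red knob: on its axis, 45 mm above the bench; moves with it; x along the case's x. The knob is a round of 30 mm diameter, its axis along x, from 12 mm to the +x side of this point to 12 mm to the -x side, then a flange of 36 mm diameter, 5 mm thick. Rim of the case 13 mm beyond its inner face when home.
- level: Yellow and black pocket spirit level, 140 (x) x 30 (y) x 30 (z) mm block, about 190 g; origin at the centre of its underside. May go in either end first. Grip it across y at the middle, by its upper half.
- laser: Blue laser distance meter with display and keys on top, 118 (x) x 48 (y) x 30 (z) mm, about 160 g; origin at the centre of its underside. May go in either end first. Grip across y at the middle, by its upper half.
- caliper: Digital caliper lying flat, about 170 g: black display head 60 (x) x 40 (y) x 30 (z) mm centred on the origin, which is on the underside; steel beam 18 mm wide and 10 mm high from x = -105 to +65 mm; jaws 10 mm high at x = 43 to 63, y = -24 to +14 mm. Grip the head across y by its upper half.
- pliers: Combination pliers lying flat, about 220 g: steel pivot block 32 (x) x 28 (y) x 24 (z) mm centred on the origin, which is on the underside; jaws 20 mm wide and 20 mm high to x = +55; two red handles 20 mm high that spread to 54 mm overall at x = -100 mm. Grip the pivot block across y, by its upper half.
- carton: Bystander: small shipping carton 80 x 90 x 65 mm; origin at the centre of its underside.
- tape_reel: Bystander: brown reel of packing tape lying flat, 104 mm across, 48 mm high; origin at the centre of its underside.
- mug: Bystander: white mug 80 mm across, 90 mm high; origin at the centre of its underside.
Mind the look-alikes: they are no part of the job. Leave any white look-alike of the level alone. Of the things that look like the laser, take the one that is farthest to the robot's left at the start.

How it is judged (in metres and radians):
On the way, in this order (a step that is already met when the one before it is completed fails the run):
1. the knob is pulled fully out (value of joint draw_knob above 0.036 m), for 0.2 s.
2. every instrument present is fully home in its own cutout, with the knob still out (horizontal distance between level and pocket_level below 0.006 m and z of level in the frame of pocket_level below 0.003 m and angle between each of level, laser, caliper, pliers's own z axis and vertical below 0.05 rad and angle between the x axis of level and the x axis of pocket_level, either way round below 0.08 rad and horizontal distance between laser and pocket_laser below 0.006 m and z of laser in the frame of pocket_laser below 0.003 m and angle between the x axis of laser and the x axis of pocket_laser, either way round below 0.08 rad and horizontal distance between caliper and pocket_caliper below 0.006 m and z of caliper in the frame of pocket_caliper below 0.003 m and angle between the x axis of caliper and the x axis of pocket_caliper, either way round below 0.08 rad and horizontal distance between pliers and pocket_pliers below 0.006 m and z of pliers in the frame of pocket_pliers below 0.003 m and angle between the x axis of pliers and the x axis of pocket_pliers, either way round below 0.08 rad and value of joint draw_knob above 0.03 m), for 0.2 s.
3. the knob is pushed home (value of joint draw_knob below 0.004 m), for 0.2 s.
At the end, for the whole second after the job is handed in: Every instrument present lies fully home in its own cutout (origin within 6 mm sideways and 3 mm in height of its pocket point, tilted less than 0.05 rad, turned less than 0.08 rad) and at rest, and the knob is within 4 mm of home (horizontal distance between level and pocket_level below 0.006 m and z of level in the frame of pocket_level below 0.003 m and angle between each of level, laser, caliper, pliers's own z axis and vertical below 0.05 rad and angle between the x axis of level and the x axis of pocket_level, either way round below 0.08 rad and horizontal distance between laser and pocket_laser below 0.006 m and z of laser in the frame of pocket_laser below 0.003 m and angle between the x axis of laser and the x axis of pocket_laser, either way round below 0.08 rad and horizontal distance between caliper and pocket_caliper below 0.006 m and z of caliper in the frame of pocket_caliper below 0.003 m and angle between the x axis of caliper and the x axis of pocket_caliper, either way round below 0.08 rad and horizontal distance between pliers and pocket_pliers below 0.006 m and z of pliers in the frame of pocket_pliers below 0.003 m and angle between the x axis of pliers and the x axis of pocket_pliers, either way round below 0.08 rad and value of joint draw_knob below 0.004 m and linear speed of each of level, laser, caliper, pliers below 0.02 m/s); the robot touches nothing.
It fails at once if the shipping carton is moved by more than 30 mm or tipped (distance of carton from where it was at the start of the episode above 0.03 m or angle between carton's own z axis and vertical above 0.4 rad).
It fails at once if the reel of tape is moved by more than 30 mm or tipped (distance of tape_reel from where it was at the start of the episode above 0.03 m or angle between tape_reel's own z axis and vertical above 0.4 rad).
It fails at once if the mug is moved by more than 30 mm or tipped (distance of mug from where it was at the start of the episode above 0.03 m or angle between mug's own z axis and vertical above 0.4 rad).
Of level, laser, caliper, pliers only 3 to 4 are there at a start; the rules pass over those that are not, and their reading is None.
At some moment in a run one of level, laser, caliper, pliers may be knocked a few centimetres aside while the robot is not near it.
Once in a run the grip may slacken for a moment while it holds something.
It also fails if it takes over 210 s, if anything falls off the work surface, if the arm or the gripper's body presses on something with over 40 N, if the wrist force passes 120 N, or if a joint passes its speed limit or range.

### The arm

A 6-joint arm with a two-finger parallel gripper is mounted at the origin on the work surface. World frame = base frame: x ahead of the robot, y to its left, z up, the work surface at z = 0. Lengths are in mm, angles in rad, forces in N, time in s.
With the tool pointing down it reaches from about 300 to 850 mm from the base axis. Payload 5.4 kg.
Tool frame: the origin (TCP) lies midway between the tips of the shut fingers; the grasp point (between the pads) lies 19 mm behind it; z points along the fingers, y is the line along which they close (so a half turn about z gives the same grasp; the last joint's range is limited). The gripper opens to 85 mm and grips with 20 to 120 N. Pads are 22 mm wide; open, the fingers measure 114 mm over their backs; the gripper's body (76 mm by 85 mm) begins 54 mm behind the grasp point. The pads swing forward as they close: fully open they stand 13 mm farther back than shut.
Start: joints at [1.069, 0.158, 1.597, -0, 1.386, -0.21], TCP at [165.424, 550.673, 231.299] pointing down, gripper open.
Joint ranges: [-2.91, 2.91], [-0.94, 2.29], [0.18, 2.7], [-1.29, 4.43], [0.17, 2.64], [-3, 3]. Speed limits (rad/s): [2.57, 2.57, 3.14, 3.14, 3.14, 3.14].

### API

Orientations are given as a 3x3 rotation matrix whose columns are the frame's x, y, z axes.
In Python, from workcell import bot, eyes gives the robot as it stands. The module is installed in compiled form; this text tells all that it offers.
- The arm moves only by the shell command python3 -m inch 'ROWS' [FORCE]. ROWS is JSON, a list of rows, each an object with "linear": the shift along the tool's x, y, z in cm, a list of three; "twist": the turn, a rotation vector about the tool's x, y, z in rad, a list of three; "claw": the opening, from -1 (shut) to 1 (fully open), so that 0 is half open. In form: [{"linear": [tx, ty, tz], "twist": [wx, wy, wz], "claw": claw}, ...]. A call has 1 to 12 rows; each row shifts and turns the commanded pose from where the row before left it, along the tool's axes as they then stand; what a row does not reach is not made up. A row lasts 1/8 s, in which the tool goes at most 62.5 mm and 10.7 degrees, less where a joint would pass 70% of its speed; a pose out of reach is approached as far as the arm can. A call is refused whole if a number of a shift passes 6.25 or a number of a turn 0.188, either way. A call with a gripper value outside its range is refused whole. The fingers move at their own pace and stop on an object; FORCE is the grip in N (left out, the last holds). Time passes only in rows, so rows that do not move let the fingers close. It gives the time, the measured TCP pose, the force, the opening and the grip force at its end, in the units of the state.
- bot.state(): the state, without advancing time (a new reading comes with each control period).
- eyes.capture(name): name is "side" or "top" or "wrist"; returns a dict with "pixels" (480x640x3 uint8, red, green, blue), "fx", "fy", "cx", "cy" (pixels), "extrinsics" (4x4, takes a point from world to camera coordinates). Camera axes: x right, y down, z forward; pixel columns grow to the right and rows downward; lengths in mm; the calibration is good to about 2 mm. A picture is of the moment at which its call begins. There is no depth.
- bot.sign_off(): hands the job in; it is judged then, once.
The state is a dict: "time_s": time; "qpos": joint angles; "joint_velocities": joint speeds; "joint_torque": joint torques, N m; "position": TCP position; "ee_rot": TCP orientation; "wrist_force": force on the tool from outside, world axes, zero at the start; "moment": the same for the moment, N m; "width": opening from 0.0 (shut) to 1.0 (fully open); "gripper_force": force on a finger pad.
Only numpy, scipy, OpenCV 4.12 (cv2) and the standard library are available. Lean on these libraries where they do the work, as an engineer would, in place of code of your own. Each camera call takes 0.05 s, during which the arm holds its last target. There are 200 camera calls.

## Working session

There is one attempt and no reset: what is moved stays moved. The work goes in short steps, Python scripts to look and compute and a shell command to move; the robot and the scene stay as the last step left them, time stands still between calls to the robot, and variables do not carry over. Pictures are saved under pics/ and viewed, at most 14 in all, crops included, and the job is handed in when it is done.

```bash
mkdir -p pics
cat > h.py <<'E'
import numpy as np, cv2
from workcell import bot, eyes
def snap(cam,fn=None,crop=None,scale=1):
    c=eyes.capture(cam); im=c["pixels"][:,:,::-1].copy()
    if fn:
        o=im
        if crop: x0,y0,x1,y1=crop; o=im[y0:y1,x0:x1]
        if scale!=1: o=cv2.resize(o,None,fx=scale,fy=scale,interpolation=cv2.INTER_CUBIC)
        cv2.imwrite("pics/"+fn,o)
    c["bgr"]=im; return c
def w(c,u,v,z):
    E=np.array(c["extrinsics"]);R=E[:3,:3];t=E[:3,3]
    d=R.T@np.array([(u-c["cx"])/c["fx"],(v-c["cy"])/c["fy"],1]);o=-R.T@t
    return (o+d*(z-o[2])/d[2])
def px(c,p):
    E=np.array(c["extrinsics"]);q=E[:3,:3]@np.array(p,float)+E[:3,3]
    return np.array([c["fx"]*q[0]/q[2]+c["cx"],c["fy"]*q[1]/q[2]+c["cy"]])
E
python3 - <<'E'
from h import *
import pickle
s=bot.state();print(s)
c=snap("top","top0.png");d=snap("side","side0.png")
pickle.dump((c,d),open("c0.pkl","wb"))
for k in(c,d):
    E=np.array(k["extrinsics"]);print(k["fx"],k["cx"],k["cy"],(-E[:3,:3].T@E[:3,3]).round(),E[:3,:3].round(2).tolist())
E
```

```text
{'time_s': 0.0, 'qpos': array([ 1.06889864e+00,  1.59065255e-01,  1.59823918e+00,  2.54679771e-06,
        1.38617825e+00, -2.10104808e-01]), 'joint_velocities': array([ 1.48529033e-03,  4.42257704e-04, -1.28708805e-03,  2.03371318e-03,
        6.78054218e-05,  1.02011410e-03]), 'joint_torque': array([ 9.09012051e-04, -3.96004772e+01, -3.31428230e+01, -2.07591106e-04,
        8.32692225e-03, -4.04845736e-06]), 'position': array([165.1387895 , 550.15309782, 230.30430499]), 'ee_rot': array([[-9.57729342e-01,  2.87669389e-01, -9.11469779e-04],
       [ 2.87670559e-01,  9.57727993e-01, -1.65573112e-03],
       [ 3.96636963e-04, -1.84794530e-03, -9.99998214e-01]]), 'wrist_force': array([-0.00674501,  0.36939531, -0.2399314 ]), 'moment': array([ 0.03663002, -0.06465802,  0.0660363 ]), 'gripper_force': 0.0, 'width': 0.9971377290661293}
561.7036825870125 310.4851847942062 241.455170619989 [ 443.  -86. 1419.] [[-0.02, -1.0, -0.01], [-1.0, 0.02, -0.1], [0.1, 0.01, -1.0]]
437.011798555105 313.92467077958116 245.6217426645495 [ 348. -916.  546.] [[0.97, -0.26, 0.01], [-0.11, -0.46, -0.88], [0.23, 0.85, -0.47]]
```

View pics/top0.png

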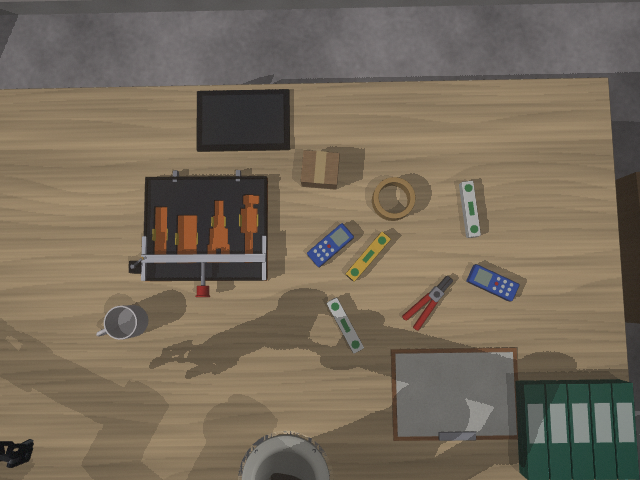

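View pics/side0.png

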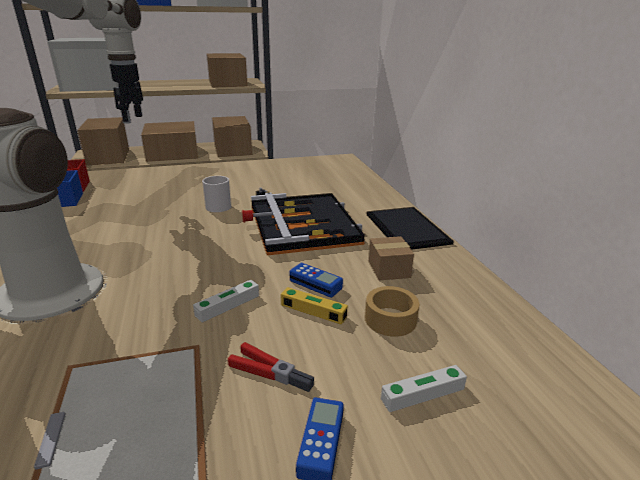

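Look-alikes in the top view:
- **Laser:** (330,245) and (493,282). The robot's left is image left, so I take (330,245).
- **Level:** yellow at (368,256), which I take. The white ones at (345,325) and (470,208) stay.
- **Pliers:** (428,303).
- **Caliper:** none visible.

Next I check close crops.

Run:
```python
import pickle,cv2
c,d=pickle.load(open("c0.pkl","rb"))
im=c["bgr"]
cv2.imwrite("pics/case.png",cv2.resize(im[165:310,120:280],None,fx=4,fy=4,interpolation=2)[:600])
cv2.imwrite("pics/inst.png",cv2.resize(im[210:340,300:460],None,fx=4.5,fy=4.5,interpolation=2))
```

```text
(no output)
```

View pics/case.png

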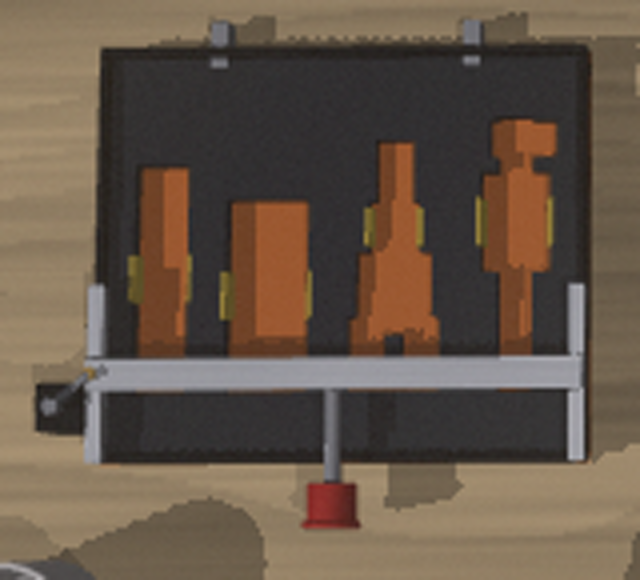

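View pics/inst.png

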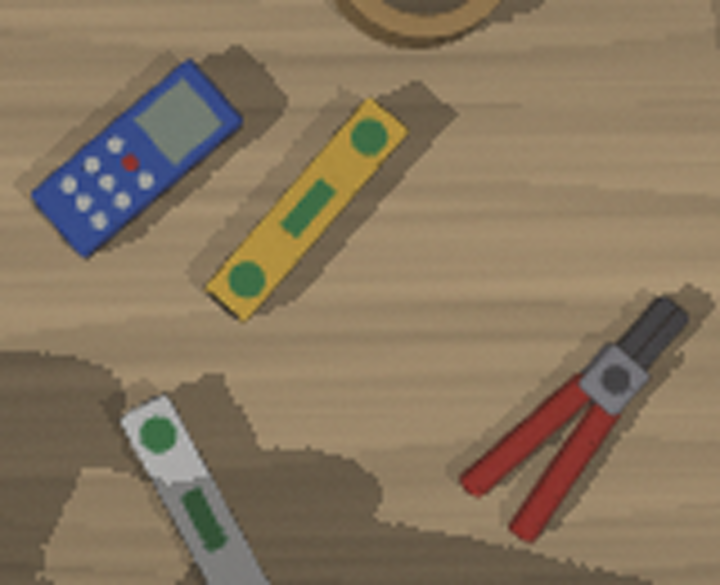

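The crops confirm the blue laser at (330,245) with keys and display, the yellow level, the pliers, and the case with the bar home and the knob at (202,291).

Run:
```python
from h import *
import pickle
c,d=pickle.load(open("c0.pkl","rb"))
def P(pts,s,o,z): return np.array([w(c,o[0]+(u+.5)/s-.5,o[1]+(v+.5)/s-.5,z)[:2] for u,v in pts])
A=lambda p,q:np.arctan2(*(p-q)[::-1])
r=P([(103,50),(588,47),(588,462),(98,462)],4,(120,165),30);print("rim",r.round(1),r.mean(0),np.linalg.norm(r-np.roll(r,1,0),axis=1))
b=P([(98,373),(583,370)],4,(120,165),48);print("bar",b.round(1),b.mean(0),"yaw",A(b[0],b[1])-np.pi/2, A(r[0],r[3]),A(r[1],r[2]),A(r[0],r[1])-np.pi/2,A(r[3],r[2])-np.pi/2)
k=P([(330,485),(330,525)],4,(120,165),50);print("knob ends",k)
for z,n,q in((30,"laser",[(188,60),(243,122),(86,258),(33,196)]),(30,"level",[(370,98),(407,130),(243,321),(207,290)])):
    p=P(q,4.5,(300,210),z);print(n,p.mean(0),np.linalg.norm(p-np.roll(p,1,0),axis=1).round(),A(p[0],p[3]),A(p[1],p[2]))
p=P([(615,379)],4.5,(300,210),24)[0];t=P([(670,312)],4.5,(300,210),20)[0];h=P([(472,485),(522,530)],4.5,(300,210),20).mean(0)
print("pliers",p,t,h,A(t,h))
q=P([(165,168),(163,355),(270,202),(265,355),(395,143),(525,120)],4,(120,165),22);print(q)
```

```text
rim [[747.8 343.1]
 [744.1  37.1]
 [483.8  39.2]
 [488.5 342.8]] [616.04648351 190.56169437] [259.21275909 306.01254212 260.39831337 303.70863387]
bar [[542.5 338. ]
 [539.5  40.2]] [540.96131006 189.09204598] yaw -0.010078172717571388 0.0010295641004166264 -0.007885983108584486 -0.01179700634516534 -0.015764257994477893
knob ends [[471.66962693 194.7179337 ]
 [447.42408299 194.63988003]]
laser [ 568.49786831 -119.41671007] [114.  46. 115.  45.] -0.8650431931984863 -0.8731446871631886
level [ 539.0120274  -211.98494141] [139.  27. 139.  26.] -0.723120667383886 -0.7299023847186102
pliers [ 443.59233263 -378.71986464] [ 479.85151841 -411.12509865] [ 374.6263802  -312.57596544] -0.7526481112812805
[[673.18653326 305.36643424]
 [554.96455931 305.39911094]
 [650.4047136  238.86443602]
 [553.91854474 241.43746969]
 [686.58975142 160.07822088]
 [699.82572899  77.95433525]]
```

```bash
python3 -m inch '[{"linear":[0,0,0],"twist":[0,0,-0.14],"claw":1},{"linear":[0,0,0],"twist":[0,0,-0.14],"claw":1},{"linear":[-2.96,-3.56,0],"twist":[0,0,0],"claw":1},{"linear":[-2.96,-3.56,0],"twist":[0,0,0],"claw":1},{"linear":[-2.96,-3.56,0],"twist":[0,0,0],"claw":1},{"linear":[-2.96,-3.56,0],"twist":[0,0,0],"claw":1},{"linear":[-2.96,-3.56,0],"twist":[0,0,0],"claw":1},{"linear":[-2.96,-3.56,0],"twist":[0,0,0],"claw":1},{"linear":[-2.96,-3.56,0],"twist":[0,0,0],"claw":1},{"linear":[-2.96,-3.56,0],"twist":[0,0,0],"claw":1},{"linear":[-2.96,-3.56,0],"twist":[0,0,0],"claw":1},{"linear":[-2.96,-3.56,0],"twist":[0,0,0],"claw":1}]' 40
python3 - <<'E'
from h import *
c=snap("wrist","w1.png")
print(bot.state()["position"],bot.state()["ee_rot"].round(3).tolist())
E=np.array(c["extrinsics"]);print(c["fx"],c["cx"],c["cy"],(-E[:3,:3].T@E[:3,3]).round(),E[:3,:3].round(2).tolist())
E
```

```text
time_s: 1.6
position: [457.7, 189.9, 230.9]
ee_rot: [[-1.0, 0.012, -0.001], [0.012, 1.0, -0.0], [0.001, -0.0, -1.0]]
wrist_force: [-0.0, 0.2, -0.8]
width: 0.998
gripper_force: 0.0
[460.8264179  185.88173647 231.05866899] [[-1.0, 0.015, 0.002], [0.015, 1.0, -0.003], [-0.002, -0.003, -1.0]]
365.27404448552136 320.42712300037107 233.0212826192055 [382. 191. 373.] [[0.01, 1.0, -0.0], [0.96, -0.01, 0.29], [0.29, -0.0, -0.96]]
```

View pics/w1.png

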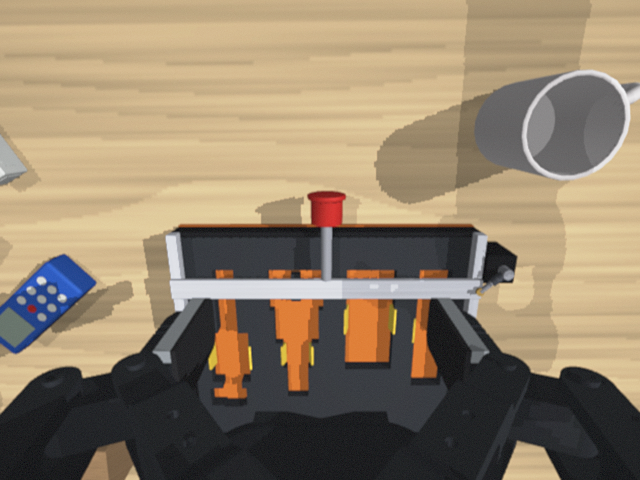

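The wrist view shows the knob at (327,209) and the rim's front corners at (180,226) and (475,227).

Run:
```python
from h import *
c=snap("wrist")
print(bot.state()["position"])
print([w(c,u,v,z).round(1).tolist() for u,v,z in((311,200,45),(344,200,45),(180,227,30),(475,227,30),(327,222,60),(345,310,22),(347,362,22),(390,310,22),(390,362,22),(414,375,22),(435,375,22),(219,270,22),(234,270,22),(288,390,22),(308,390,22),(286,365,22),(311,365,22))])
```

```text
[459.10024048 188.11568384 230.92921215]
[[455.3, 176.9, 45.0], [455.7, 207.1, 45.0], [483.5, 47.4, 30.0], [487.7, 335.9, 30.0], [472.2, 191.2, 60.0], [581.3, 209.9, 22.0], [647.2, 212.4, 22.0], [582.0, 258.3, 22.0], [647.9, 261.0, 22.0], [665.7, 289.1, 22.0], [666.0, 313.0, 22.0], [532.9, 78.7, 22.0], [533.2, 94.3, 22.0], [684.7, 144.1, 22.0], [685.0, 167.3, 22.0], [650.4, 143.3, 22.0], [650.7, 171.6, 22.0]]
```

```bash
python3 -m inch '[{"linear":[0,0.1,3.4],"twist":[0,0,0],"claw":1},{"linear":[0,0.1,3.4],"twist":[0,0,0],"claw":0.6},{"linear":[0,0.1,3.4],"twist":[0,0,0],"claw":0.4},{"linear":[-0.1,0.1,3.4],"twist":[0,0,0],"claw":0.4},{"linear":[0,0,3.4],"twist":[0,0,0],"claw":0.4},{"linear":[0,0,3.2],"twist":[0,0,0],"claw":0.4},{"linear":[0,0,0],"twist":[0,0,0],"claw":-1},{"linear":[0,0,0],"twist":[0,0,0],"claw":-1},{"linear":[0,0,0],"twist":[0,0,0],"claw":-1},{"linear":[0,0,0],"twist":[0,0,0],"claw":-1}]' 50
```

```text
time_s: 2.95
position: [456.8, 195.2, 29.1]
ee_rot: [[-1.0, 0.012, -0.003], [0.012, 1.0, -0.0], [0.003, -0.0, -1.0]]
wrist_force: [-4.9, -0.8, -6.4]
width: 0.39
gripper_force: 50.4
```

```bash
python3 -m inch '[{"linear":[0.8,0,0],"twist":[0,0,0],"claw":-1},{"linear":[0.9,0,0],"twist":[0,0,0],"claw":-1},{"linear":[0.9,0,0],"twist":[0,0,0],"claw":-1},{"linear":[0.9,0,0],"twist":[0,0,0],"claw":-1},{"linear":[0.6,0,0],"twist":[0,0,0],"claw":-1},{"linear":[0,0,0],"twist":[0,0,0],"claw":-1},{"linear":[0,0,0],"twist":[0,0,0],"claw":-1},{"linear":[0,0,0],"twist":[0,0,0],"claw":-1}]'
python3 - <<'E'
from h import *
c=snap("top","t2.png",(120,165,280,310),3)
E
```

```text
time_s: 3.95
position: [416.7, 195.6, 29.2]
ee_rot: [[-1.0, 0.012, -0.002], [0.012, 1.0, -0.0], [0.002, -0.0, -1.0]]
wrist_force: [-2.9, -2.0, -10.6]
width: 0.391
gripper_force: 52.2
```

View pics/t2.png

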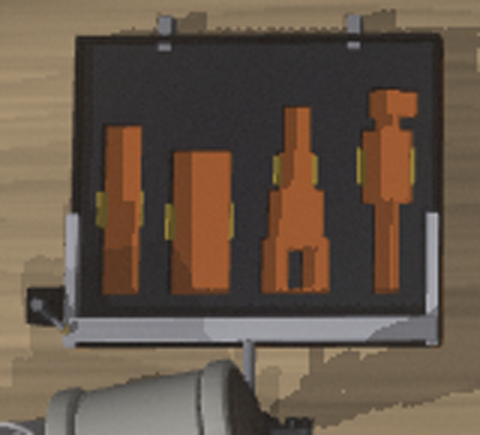

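The bar is clear of all four cutouts, so the knob is out. I release and lift, then compute the pockets.

```bash
python3 -m inch '[{"linear":[0,0,0],"twist":[0,0,0],"claw":1},{"linear":[0,0,0],"twist":[0,0,0],"claw":1},{"linear":[0,0,0],"twist":[0,0,0],"claw":1},{"linear":[0,0,3],"twist":[0,0,0],"claw":1},{"linear":[0,0,-6],"twist":[0,0,0],"claw":1},{"linear":[0,0,-6],"twist":[0,0,0],"claw":1},{"linear":[0,0,-6],"twist":[0,0,0],"claw":1},{"linear":[0,0,-6],"twist":[0,0,0],"claw":1}]' --help >/dev/null 2>&1; echo skip
python3 - <<'E'
from h import *
import pickle
print(bot.state()["time_s"],bot.state()["position"])
c,d=pickle.load(open("c0.pkl","rb"))
def P(pts,s,o,z): return np.array([w(c,o[0]+(u+.5)/s-.5,o[1]+(v+.5)/s-.5,z)[:2] for u,v in pts])
for n,q in(("level",[(104,126),(142,126),(141,293),(102,293)]),("laser",[(173,151),(232,151),(231,293),(171,293)]),("pliers jaw tip,",[(285,107),(310,107)]),("plier handle",[(262,293),(329,293)]),("plier shoulders",[(284,153),(317,153),(273,191),(324,191)]),("cal",[(385,293),(398,293)])):
    p=P(q,3,(120,165),22);print(n,p.round(1).tolist(),p.mean(0).round(1))
E
```

```text
skip
4.0 [416.74656518 195.59959563  29.15157631]
level [[673.4, 321.9], [672.8, 289.9], [532.3, 289.4], [532.8, 322.0]] [602.8 305.8]
laser [[651.1, 263.6], [650.3, 214.0], [531.1, 214.3], [531.9, 264.4]] [591.1 239. ]
pliers jaw tip, [[686.9, 169.4], [686.5, 148.4]] [686.7 158.9]
plier handle [[530.6, 188.5], [529.7, 132.6]] [530.2 160.5]
plier shoulders [[647.8, 170.2], [647.4, 142.5], [615.9, 179.4], [615.2, 136.7]] [631.6 157.2]
cal [[529.0, 86.0], [528.8, 75.2]] [528.9  80.6]
```

```bash
python3 -m inch '[{"linear":[0,0,0],"twist":[0,0,0],"claw":1},{"linear":[0,0,0],"twist":[0,0,0],"claw":1},{"linear":[0,0,-2],"twist":[0,0,0],"claw":1},{"linear":[0,0,-5.5],"twist":[0,0,0],"claw":1},{"linear":[0,0,-5.5],"twist":[0,0,0],"claw":1},{"linear":[0,0,-5],"twist":[0,0,0],"claw":1}]' && python3 -m inch '[{"linear":[-1.41,-4.52,0],"twist":[0,0,0],"claw":0.4},{"linear":[-1.41,-4.52,0],"twist":[0,0,0],"claw":0.4},{"linear":[-1.41,-4.52,0],"twist":[0,0,0],"claw":0.4},{"linear":[-1.41,-4.52,0],"twist":[0,0,0],"claw":0.4},{"linear":[-1.41,-4.52,0],"twist":[0,0,0],"claw":0.4},{"linear":[-1.41,-4.52,0],"twist":[0,0,0],"claw":0.4},{"linear":[-1.41,-4.52,0],"twist":[0,0,0],"claw":0.4},{"linear":[-1.41,-4.52,0],"twist":[0,0,0],"claw":0.4},{"linear":[-1.41,-4.52,0],"twist":[0,0,0],"claw":0.4},{"linear":[0,0,0],"twist":[0,0,0],"claw":0.4}]' && python3 -m inch '[{"linear":[0,0,0],"twist":[0,0,0.179],"claw":0.4},{"linear":[0,0,0],"twist":[0,0,0.179],"claw":0.4},{"linear":[0,0,0],"twist":[0,0,0.179],"claw":0.4},{"linear":[0,0,0],"twist":[0,0,0.179],"claw":0.4},{"linear":[0,0,0],"twist":[0,0,0],"claw":0.4},{"linear":[0,0,0],"twist":[0,0,0],"claw":0.4}]'
python3 - <<'E'
from h import *
c=snap("wrist","w2.png"); t=snap("top")
import pickle; pickle.dump((c,t),open("c1.pkl","wb"))
print(bot.state()["position"])
# level mask (yellow)
def ye(c,z):
    h=cv2.cvtColor(c["bgr"],cv2.COLOR_BGR2HSV);print(h[233:236,320] if 0 else '')
E
```

```text
time_s: 4.75
position: [418.6, 196.0, 213.2]
ee_rot: [[-1.0, 0.012, 0.005], [0.012, 1.0, 0.001], [-0.005, 0.001, -1.0]]
wrist_force: [0.5, -0.1, 0.1]
width: 1.0
gripper_force: 0.0
time_s: 6.0
position: [540.6, -216.0, 210.7]
ee_rot: [[-1.0, 0.015, 0.003], [0.015, 1.0, -0.002], [-0.003, -0.002, -1.0]]
wrist_force: [0.1, 0.7, 0.4]
width: 0.697
gripper_force: 0.0
time_s: 6.75
position: [539.6, -212.2, 209.9]
ee_rot: [[-0.749, 0.663, 0.001], [0.663, 0.749, -0.0], [-0.001, 0.0, -1.0]]
wrist_force: [-0.4, 0.3, -0.0]
width: 0.703
gripper_force: 0.0
[ 539.47829581 -212.38449116  209.59114639]
```

View pics/w2.png

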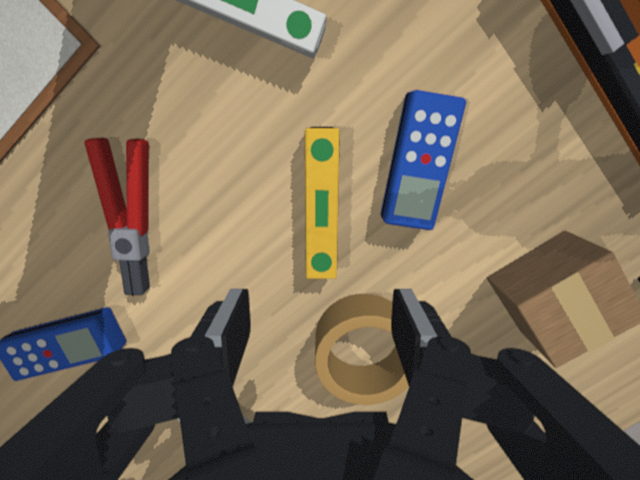

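The wrist view shows the yellow level straight between the fingers, with corners (306,127), (339,127), (338,278) and (306,278).

```bash
cat >> h.py <<'E'
def off(p,st=None):
    s=st or bot.state();d=np.zeros(3);d[:2]=np.array(p[:2])-s["position"][:2]
    R=s["ee_rot"];yaw=np.arctan2(-R[0,1],R[1,1]);return (R.T@d)[:2]/10,yaw
E
python3 - <<'E'
from h import *
import pickle;c,t=pickle.load(open("c1.pkl","rb"))
p=np.array([w(c,u,v,30)[:2] for u,v in((306,127),(339,127),(338,278),(306,278))])
print(p.mean(0),np.arctan2(*(p[3]-p[0])[::-1]),np.arctan2(*(p[2]-p[1])[::-1]),off(p.mean(0)))
m=cv2.inRange(cv2.cvtColor(t["bgr"],cv2.COLOR_BGR2HSV),(18,120,80),(32,255,255));m[:,:340]=0;m[:200]=0;m[290:]=0
print(m.sum()/255)
E
```

```text
[ 540.49861534 -210.74146466] -0.736448661977905 -0.7164827295946419 (array([0.0327229 , 0.19061766]), np.float64(-0.7257282861338042))
248.0
```

```bash
python3 -m inch '[{"linear":[0,0.1,3.8],"twist":[0,0,0],"claw":0.4},{"linear":[0,0,3.8],"twist":[0,0,0],"claw":0.4},{"linear":[0,0,3.8],"twist":[0,0,0],"claw":0.4},{"linear":[0,0,3.8],"twist":[0,0,0],"claw":0.4},{"linear":[0,0,2.6],"twist":[0,0,0],"claw":0.4},{"linear":[0,0,1.9],"twist":[0,0,0],"claw":0.4},{"linear":[0,0,0],"twist":[0,0,0],"claw":-1},{"linear":[0,0,0],"twist":[0,0,0],"claw":-1},{"linear":[0,0,0],"twist":[0,0,0],"claw":-1},{"linear":[0,0,0],"twist":[0,0,0],"claw":-1}]' 60
```

```text
time_s: 8.1
position: [540.7, -212.3, 13.4]
ee_rot: [[-0.747, 0.665, 0.002], [0.665, 0.747, -0.001], [-0.002, 0.0, -1.0]]
wrist_force: [0.5, 0.4, 2.5]
width: 0.335
gripper_force: 61.8
```

```bash
python3 -m inch '[{"linear":[0,0,-1.5],"twist":[0,0,0],"claw":-1},{"linear":[0,0,-3.5],"twist":[0,0,0],"claw":-1},{"linear":[0,0,-3.5],"twist":[0,0,0],"claw":-1},{"linear":[0,0,-3.5],"twist":[0,0,0],"claw":-1},{"linear":[0,0,0],"twist":[0,0,-0.143],"claw":-1},{"linear":[0,0,0],"twist":[0,0,-0.143],"claw":-1},{"linear":[0,0,0],"twist":[0,0,-0.143],"claw":-1},{"linear":[0,0,0],"twist":[0,0,-0.143],"claw":-1},{"linear":[0,0,0],"twist":[0,0,-0.143],"claw":-1},{"linear":[0,0,0],"twist":[0,0,0],"claw":-1}]' && python3 -m inch '[{"linear":[-0.5,4.5,0],"twist":[0,0,0],"claw":-1},{"linear":[-0.5,4.5,0],"twist":[0,0,0],"claw":-1},{"linear":[-0.5,4.5,0],"twist":[0,0,0],"claw":-1},{"linear":[-0.5,4.5,0],"twist":[0,0,0],"claw":-1},{"linear":[-0.5,4.5,0],"twist":[0,0,0],"claw":-1},{"linear":[-0.5,4.5,0],"twist":[0,0,0],"claw":-1},{"linear":[-0.5,4.5,0],"twist":[0,0,0],"claw":-1},{"linear":[-0.5,4.5,0],"twist":[0,0,0],"claw":-1},{"linear":[-0.5,4.5,0],"twist":[0,0,0],"claw":-1},{"linear":[-0.5,4.5,0],"twist":[0,0,0],"claw":-1},{"linear":[-0.5,4.5,0],"twist":[0,0,0],"claw":-1}]' && python3 -m inch '[{"linear":[0,1.5,0],"twist":[0,0,0],"claw":-1},{"linear":[0,0.5,0],"twist":[0,0,0],"claw":-1},{"linear":[0,0,0],"twist":[0,0,0],"claw":-1},{"linear":[0,0,0],"twist":[0,0,0],"claw":-1}]'
python3 - <<'E'
from h import *
import pickle
c=snap("wrist","w3.png"); t=snap("top")
pickle.dump((c,t),open("c1.pkl","wb"))
print(bot.state()["position"],off((602.8,306.2)))
E
```

```text
time_s: 9.35
position: [540.0, -211.8, 133.0]
ee_rot: [[-1.0, 0.014, 0.0], [0.014, 1.0, -0.0], [-0.0, -0.0, -1.0]]
wrist_force: [-0.8, -0.3, -2.1]
width: 0.335
gripper_force: 61.4
time_s: 10.72
position: [601.4, 283.9, 132.8]
ee_rot: [[-1.0, 0.016, 0.0], [0.016, 1.0, 0.0], [-0.0, 0.0, -1.0]]
wrist_force: [0.6, -1.0, -1.4]
width: 0.337
gripper_force: 61.4
time_s: 11.22
position: [601.8, 301.1, 132.3]
ee_rot: [[-1.0, 0.015, -0.0], [0.015, 1.0, -0.0], [0.0, -0.0, -1.0]]
wrist_force: [-0.9, 0.1, -2.4]
width: 0.331
gripper_force: 61.4
[601.78929678 301.37848478 132.38637119] (array([-0.09416151,  0.48354824]), np.float64(-0.014308144023605593))
```

View pics/w3.png

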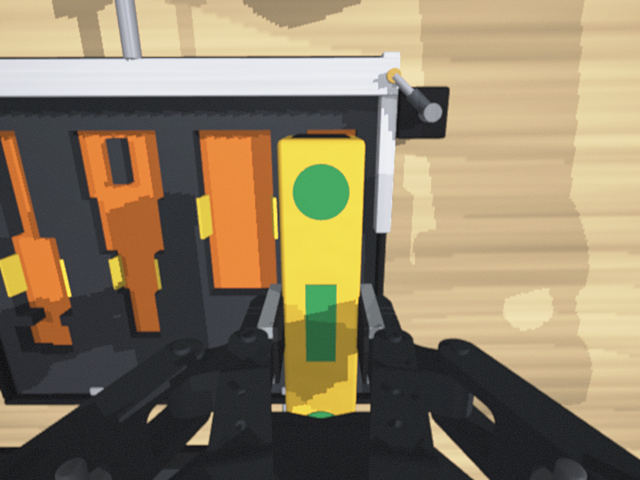

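Run:
```python
from h import *
import pickle;c,t=pickle.load(open("c1.pkl","rb"))
for n,z,q in(("laserpocket",22,((200,131),(271,131),(276,288),(214,288))),("lvl",149,((279,140),(363,140),(357,330),(284,330))),("lvl +x end",149,((286,412),(356,412))),("lvlpocket -x end",22,((330,130),)),("bar",48,((0,60),(398,60)))):
    p=np.array([w(c,u,v,z)[:2] for u,v in q]);print(n,p.round(1).tolist(),p.mean(0).round(1))
```

```text
laserpocket [[531.9, 222.2], [532.6, 269.5], [647.3, 266.9], [646.7, 219.9]] [589.6 244.6]
lvl [[532.3, 288.8], [532.7, 316.7], [604.9, 315.8], [604.5, 287.2]] [568.6 302.1]
lvl +x end [[644.0, 286.3], [644.4, 315.9]] [644.2 301.1]
lvlpocket -x end [[532.5, 308.7]] [532.5 308.7]
bar [[490.9, 121.5], [494.3, 346.9]] [492.6 234.2]
```

```bash
python3 -m inch '[{"linear":[-0.07,0.48,0],"twist":[0,0,0],"claw":-1},{"linear":[0,0,3.5],"twist":[0,0,0],"claw":-1},{"linear":[0,0,3.5],"twist":[0,0,0],"claw":-1},{"linear":[0,0,2.4],"twist":[0,0,0],"claw":-1},{"linear":[0,0,0],"twist":[0,0,0],"claw":-1},{"linear":[0,0,0],"twist":[0,0,0],"claw":-1}]'
python3 - <<'E'
from h import *
import pickle
c=snap("wrist","w4.png",(200,60,480,270),2.8); t=snap("top")
pickle.dump((c,t),open("c1.pkl","wb"))
print(off((602.8,306.2)))
E
```

```text
time_s: 12.08
position: [603.2, 307.4, 39.6]
ee_rot: [[-1.0, 0.013, 0.002], [0.013, 1.0, 0.0], [-0.002, 0.0, -1.0]]
wrist_force: [0.1, 0.7, -2.2]
width: 0.332
gripper_force: 61.4
(array([ 0.06093389, -0.12810918]), np.float64(-0.012850398157266704))
```

View pics/w4.png

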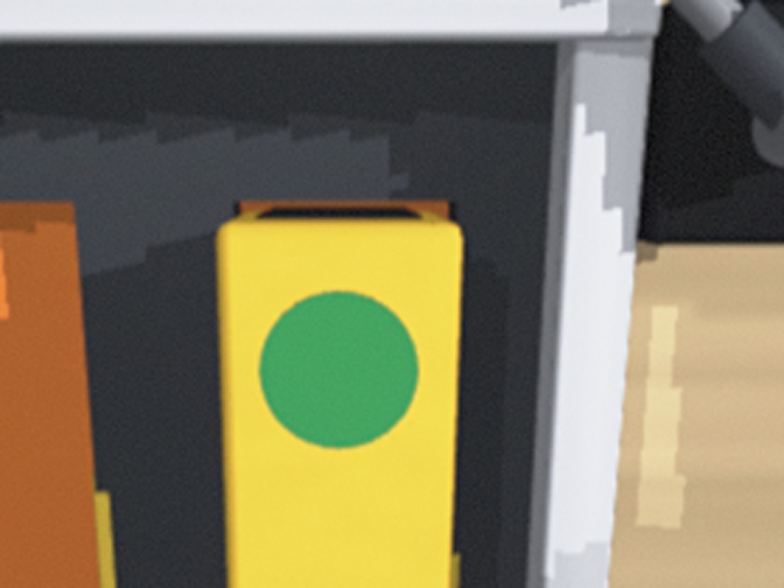

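```bash
python3 -m inch '[{"linear":[-0.07,0.02,0.2],"twist":[0,0,0],"claw":-1},{"linear":[0,0,0.4],"twist":[0,0,0],"claw":-1},{"linear":[0,0,0.3],"twist":[0,0,0],"claw":-1},{"linear":[0,0,0.3],"twist":[0,0,0],"claw":-1},{"linear":[0,0,0],"twist":[0,0,0],"claw":-1}]'
```

```text
time_s: 12.8
position: [603.5, 308.0, 26.6]
ee_rot: [[-1.0, 0.013, 0.001], [0.013, 1.0, 0.001], [-0.001, 0.001, -1.0]]
wrist_force: [1.5, 3.6, -0.4]
width: 0.336
gripper_force: 61.7
```

```bash
python3 -m inch '[{"linear":[0,0,0],"twist":[0,0,0],"claw":0.2},{"linear":[0,0,0],"twist":[0,0,0],"claw":0.2},{"linear":[0,0,-3],"twist":[0,0,0],"claw":0.2},{"linear":[0,0,-2],"twist":[0,0,0],"claw":-1},{"linear":[0,0,0],"twist":[0,0,0],"claw":-1},{"linear":[0,0,0],"twist":[0,0,0],"claw":-1},{"linear":[0,0,0],"twist":[0,0,0],"claw":-1},{"linear":[0,0,1.5],"twist":[0,0,0],"claw":-1},{"linear":[0,0,1],"twist":[0,0,0],"claw":-1},{"linear":[0,0,0],"twist":[0,0,0],"claw":-1}]'
python3 - <<'E'
from h import *
c=snap("wrist","w5.png")
E
```

```text
time_s: 14.05
position: [601.6, 306.9, 49.0]
ee_rot: [[-1.0, 0.013, -0.004], [0.013, 1.0, -0.001], [0.004, -0.001, -1.0]]
wrist_force: [-1.1, 0.0, 0.4]
width: -0.001
gripper_force: 0.0
```

View pics/w5.png

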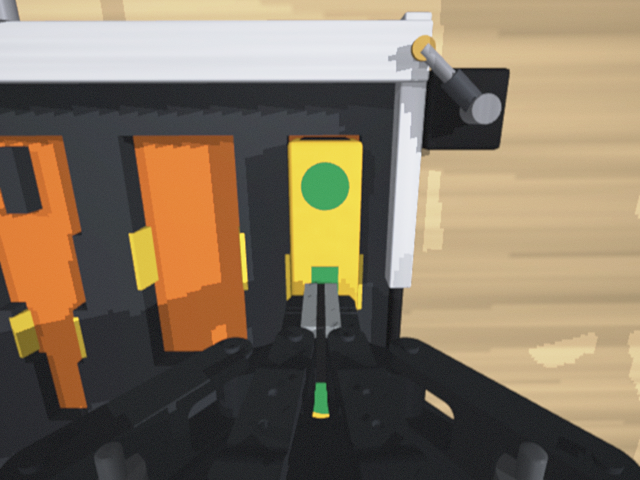

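The level is in its cutout and standing proud, so I press it down.

```bash
python3 -m inch '[{"linear":[0,0,0.3],"twist":[0,0,0],"claw":-1},{"linear":[0,0,0.2],"twist":[0,0,0],"claw":-1},{"linear":[0,0,0.15],"twist":[0,0,0],"claw":-1},{"linear":[0,0,0.15],"twist":[0,0,0],"claw":-1},{"linear":[0,0,0.15],"twist":[0,0,0],"claw":-1},{"linear":[0,0,0.1],"twist":[0,0,0],"claw":-1},{"linear":[0,0,0],"twist":[0,0,0],"claw":-1}]'
```

```text
time_s: 14.98
position: [603.7, 307.6, 41.8]
ee_rot: [[-1.0, 0.013, 0.001], [0.013, 1.0, 0.0], [-0.001, 0.0, -1.0]]
wrist_force: [-2.2, -0.7, 4.9]
width: -0.0
gripper_force: 2.5
```

```bash
python3 -m inch '[{"linear":[0,0,0.2],"twist":[0,0,0],"claw":-1},{"linear":[0,0,0.1],"twist":[0,0,0],"claw":-1},{"linear":[0,0,0.1],"twist":[0,0,0],"claw":-1},{"linear":[0,0,0],"twist":[0,0,0],"claw":-1},{"linear":[0,0,0],"twist":[0,0,0],"claw":-1}]'
```

```text
time_s: 15.6
position: [603.8, 307.5, 38.1]
ee_rot: [[-1.0, 0.013, 0.001], [0.013, 1.0, 0.0], [-0.001, 0.0, -1.0]]
wrist_force: [-1.7, -0.8, 7.7]
width: 0.001
gripper_force: 4.0
```

```bash
python3 -m inch '[{"linear":[0,0,0.2],"twist":[0,0,0],"claw":-1},{"linear":[0,0,0.1],"twist":[0,0,0],"claw":-1},{"linear":[0,0,0],"twist":[0,0,0],"claw":-1},{"linear":[0,0,0],"twist":[0,0,0],"claw":-1}]'
```

```text
time_s: 16.1
position: [603.8, 307.5, 38.0]
ee_rot: [[-1.0, 0.012, 0.001], [0.012, 1.0, -0.0], [-0.001, -0.0, -1.0]]
wrist_force: [-9.7, -4.6, 23.4]
width: -0.003
gripper_force: 11.8
```

```bash
python3 -m inch '[{"linear":[0,0,-1.5],"twist":[0,0,0],"claw":-1},{"linear":[0,0,-5],"twist":[0,0,0],"claw":-0.5},{"linear":[0,0,-5],"twist":[0,0,0],"claw":1},{"linear":[0.33,-4.75,0],"twist":[0,0,0],"claw":1},{"linear":[0.33,-4.75,0],"twist":[0,0,0],"claw":1},{"linear":[0.33,-4.75,0],"twist":[0,0,0],"claw":1},{"linear":[0.33,-4.75,0],"twist":[0,0,0],"claw":1},{"linear":[0.33,-4.75,0],"twist":[0,0,0],"claw":1},{"linear":[0.33,-4.75,0],"twist":[0,0,0],"claw":1},{"linear":[0.33,-4.75,0],"twist":[0,0,0],"claw":1},{"linear":[0.33,-4.75,0],"twist":[0,0,0],"claw":1},{"linear":[0.33,-4.75,0],"twist":[0,0,0],"claw":1}]' && python3 -m inch '[{"linear":[0,0,0],"twist":[0,0,0.171],"claw":1},{"linear":[0,0,0],"twist":[0,0,0.171],"claw":1},{"linear":[0,0,0],"twist":[0,0,0.171],"claw":1},{"linear":[0,0,0],"twist":[0,0,0.171],"claw":1},{"linear":[0,0,0],"twist":[0,0,0.171],"claw":1},{"linear":[0,0,0],"twist":[0,0,0],"claw":1},{"linear":[0,0,0],"twist":[0,0,0],"claw":1}]'
python3 - <<'E'
from h import *
c=snap("wrist","w6.png");t=snap("top")
import pickle;pickle.dump((c,t),open("c1.pkl","wb"))
print(off((568.5,-119.4)))
c0=pickle.load(open("c0.pkl","rb"))[0]
for n,k in(("old",c0),("new",t)):
    h=cv2.cvtColor(k["bgr"],cv2.COLOR_BGR2HSV)
    r=cv2.inRange(h,(0,130,60),(8,255,255));r[:,:390]=0;r[:260]=0;r[345:]=0
    b=cv2.inRange(h,(105,120,60),(125,255,255));b[:,390:]=0
    for m in(r,b):
        ys,xs=np.nonzero(m);print(n,xs.mean() if len(xs) else None,ys.mean() if len(xs) else None,len(xs))
E
```

```text
time_s: 17.6
position: [567.3, -121.0, 148.4]
ee_rot: [[-1.0, 0.013, -0.001], [0.013, 1.0, 0.0], [0.001, 0.0, -1.0]]
wrist_force: [0.8, 0.2, -0.2]
width: 1.001
gripper_force: 0.0
time_s: 18.48
position: [567.7, -119.6, 148.5]
ee_rot: [[-0.649, 0.761, -0.0], [0.761, 0.649, 0.0], [0.0, -0.0, -1.0]]
wrist_force: [-0.5, 0.0, 0.5]
width: 0.995
gripper_force: 0.0
(array([-0.02253877,  0.06887351]), np.float64(-0.8660658082042705))
old 421.54464285714283 310.53794642857144 448
old 327.5430210325048 246.76673040152963 523
new 421.6838407494145 310.27166276346605 427
new 318.0973451327434 255.63274336283186 226
```

View pics/w6.png

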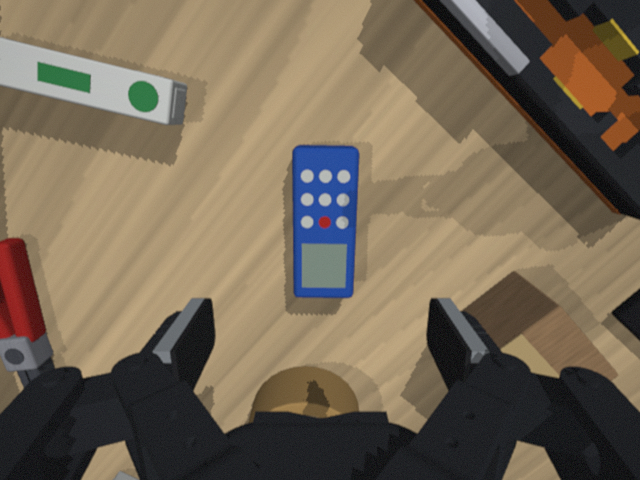

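The laser (keys and display) is centred near (325,222) between the fingers.

```bash
python3 -m inch '[{"linear":[0,0.1,3.8],"twist":[0,0,0],"claw":1},{"linear":[0,0,3.8],"twist":[0,0,0],"claw":1},{"linear":[0,0,3.8],"twist":[0,0,0],"claw":1},{"linear":[0,0,2.3],"twist":[0,0,0],"claw":1},{"linear":[0,0,0],"twist":[0,0,0],"claw":1},{"linear":[0,0,0],"twist":[0,0,0],"claw":-1},{"linear":[0,0,0],"twist":[0,0,0],"claw":-1},{"linear":[0,0,0],"twist":[0,0,0],"claw":-1},{"linear":[0,0,0],"twist":[0,0,0],"claw":-1}]' 60
python3 - <<'E'
from h import *
import pickle;c,t=pickle.load(open("c1.pkl","rb"))
p=np.array([w(c,u,v,30)[:2] for u,v in((293,147),(359,147),(353,297),(293,297))]);print(p.mean(0),[np.arctan2(*(p[a]-p[b])[::-1]) for a,b in((3,0),(2,1))])
E
```

```text
time_s: 19.7
position: [570.2, -119.7, 13.8]
ee_rot: [[-0.647, 0.763, 0.003], [0.763, 0.647, -0.001], [-0.003, 0.002, -1.0]]
wrist_force: [-0.2, -0.3, 6.5]
width: 0.545
gripper_force: 64.0
[ 569.8956228  -117.61750044] [np.float64(-0.8876717820350741), np.float64(-0.8751588313225148)]
```

```bash
python3 -m inch '[{"linear":[0,0,-1.5],"twist":[0,0,0],"claw":-1},{"linear":[0,0,-3.5],"twist":[0,0,0],"claw":-1},{"linear":[0,0,-3.5],"twist":[0,0,0],"claw":-1},{"linear":[0,0,-3],"twist":[0,0,0],"claw":-1},{"linear":[0,0,0],"twist":[0,0,-0.171],"claw":-1},{"linear":[0,0,0],"twist":[0,0,-0.171],"claw":-1},{"linear":[0,0,0],"twist":[0,0,-0.171],"claw":-1},{"linear":[0,0,0],"twist":[0,0,-0.171],"claw":-1},{"linear":[0,0,0],"twist":[0,0,-0.171],"claw":-1},{"linear":[0,0,0],"twist":[0,0,0],"claw":-1}]' && python3 -m inch '[{"linear":[-0.22,4.5,0],"twist":[0,0,0],"claw":-1},{"linear":[-0.22,4.5,0],"twist":[0,0,0],"claw":-1},{"linear":[-0.22,4.5,0],"twist":[0,0,0],"claw":-1},{"linear":[-0.22,4.5,0],"twist":[0,0,0],"claw":-1},{"linear":[-0.22,4.5,0],"twist":[0,0,0],"claw":-1},{"linear":[-0.22,4.5,0],"twist":[0,0,0],"claw":-1},{"linear":[-0.22,4.5,0],"twist":[0,0,0],"claw":-1},{"linear":[-0.22,4.5,0],"twist":[0,0,0],"claw":-1},{"linear":[0,0,0],"twist":[0,0,0],"claw":-1},{"linear":[0,0,0],"twist":[0,0,0],"claw":-1}]'
python3 - <<'E'
from h import *
print(bot.state()["position"],off((592.5,240.3)))
E
```

```text
time_s: 20.95
position: [568.5, -118.9, 127.3]
ee_rot: [[-1.0, 0.015, -0.0], [0.015, 1.0, 0.0], [0.0, 0.0, -1.0]]
wrist_force: [-0.1, -0.4, -2.5]
width: 0.543
gripper_force: 63.1
time_s: 22.2
position: [590.7, 240.3, 126.8]
ee_rot: [[-1.0, 0.014, -0.0], [0.014, 1.0, -0.001], [0.0, -0.001, -1.0]]
wrist_force: [0.1, 0.5, -1.6]
width: 0.543
gripper_force: 63.1
[590.65371092 240.34753248 126.79192249] (array([-0.18467798, -0.00211355]), np.float64(-0.014295192418091773))
```

```bash
python3 -m inch '[{"linear":[-0.18,0,2],"twist":[0,0,0],"claw":-1},{"linear":[0,0,3.5],"twist":[0,0,0],"claw":-1},{"linear":[0,0,3.2],"twist":[0,0,0],"claw":-1},{"linear":[0,0,0],"twist":[0,0,0],"claw":-1},{"linear":[0,0,0],"twist":[0,0,0],"claw":-1}]'
python3 - <<'E'
from h import *
c=snap("wrist","w7.png",(200,60,480,270),2.8)
E
```

```text
time_s: 22.82
position: [592.4, 239.9, 39.2]
ee_rot: [[-1.0, 0.014, -0.001], [0.014, 1.0, -0.0], [0.001, -0.0, -1.0]]
wrist_force: [0.1, 0.4, -1.2]
width: 0.54
gripper_force: 64.9
```

View pics/w7.png

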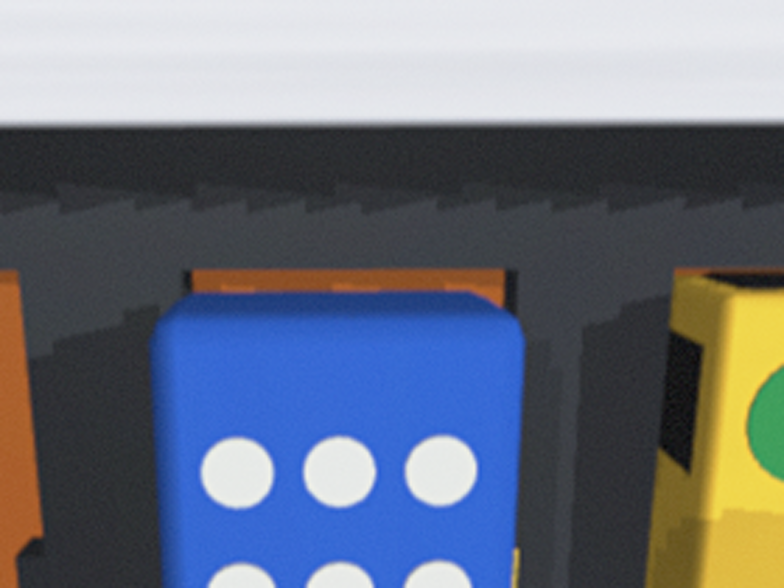

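The cutout's -x end shows about 3 mm of gap, and the laser sits about 1.5 mm too far to -y. I correct both and lower.

```bash
python3 -m inch '[{"linear":[0.09,0.14,0],"twist":[0,0,0],"claw":-1},{"linear":[0,0,0.4],"twist":[0,0,0],"claw":-1},{"linear":[0,0,0.3],"twist":[0,0,0],"claw":-1},{"linear":[0,0,0.3],"twist":[0,0,0],"claw":-1},{"linear":[0,0,0.1],"twist":[0,0,0],"claw":-1},{"linear":[0,0,0],"twist":[0,0,0],"claw":-1}]'
```

```text
time_s: 23.62
position: [591.7, 242.1, 28.7]
ee_rot: [[-1.0, 0.013, -0.0], [0.013, 1.0, -0.0], [0.0, -0.0, -1.0]]
wrist_force: [-0.1, 0.4, -2.2]
width: 0.54
gripper_force: 64.9
```

```bash
python3 -m inch '[{"linear":[0,0,0.1],"twist":[0,0,0],"claw":-1},{"linear":[0,0,0],"twist":[0,0,0],"claw":0.45},{"linear":[0,0,0],"twist":[0,0,0],"claw":0.45},{"linear":[0,0,-3],"twist":[0,0,0],"claw":0.45},{"linear":[0,0,-2],"twist":[0,0,0],"claw":-1},{"linear":[0.05,0,0],"twist":[0,0,0],"claw":-1},{"linear":[0.05,0,0],"twist":[0,0,0],"claw":-1},{"linear":[0,0,0],"twist":[0,0,0],"claw":-1},{"linear":[0,0,1.5],"twist":[0,0,0],"claw":-1},{"linear":[0,0,1],"twist":[0,0,0],"claw":-1},{"linear":[0,0,0],"twist":[0,0,0],"claw":-1}]' && python3 -m inch '[{"linear":[0,0,0.5],"twist":[0,0,0],"claw":-1},{"linear":[0,0,0.2],"twist":[0,0,0],"claw":-1},{"linear":[0,0,0.15],"twist":[0,0,0],"claw":-1},{"linear":[0,0,0.15],"twist":[0,0,0],"claw":-1},{"linear":[0,0,0.15],"twist":[0,0,0],"claw":-1},{"linear":[0,0,0.1],"twist":[0,0,0],"claw":-1},{"linear":[0,0,0],"twist":[0,0,0],"claw":-1}]'
```

```text
time_s: 25.0
position: [589.3, 241.8, 50.6]
ee_rot: [[-1.0, 0.013, -0.004], [0.013, 1.0, -0.001], [0.004, -0.001, -1.0]]
wrist_force: [-0.0, -0.3, 1.4]
width: 0.003
gripper_force: 0.0
time_s: 25.88
position: [591.5, 242.3, 41.2]
ee_rot: [[-1.0, 0.013, 0.002], [0.013, 1.0, 0.0], [-0.002, 0.0, -1.0]]
wrist_force: [-0.6, -1.1, 4.8]
width: -0.002
gripper_force: 2.5
```

```bash
python3 -m inch '[{"linear":[0,0,0.2],"twist":[0,0,0],"claw":-1},{"linear":[0,0,0.15],"twist":[0,0,0],"claw":-1},{"linear":[0,0,0.1],"twist":[0,0,0],"claw":-1},{"linear":[0,0,0.1],"twist":[0,0,0],"claw":-1},{"linear":[0,0,0],"twist":[0,0,0],"claw":-1},{"linear":[0,0,0],"twist":[0,0,0],"claw":-1}]'
```

```text
time_s: 26.62
position: [591.7, 242.2, 38.0]
ee_rot: [[-1.0, 0.013, 0.001], [0.013, 1.0, -0.0], [-0.001, -0.0, -1.0]]
wrist_force: [-7.8, -4.3, 19.4]
width: 0.0
gripper_force: 9.8
```

```bash
python3 -m inch '[{"linear":[0,0,-1.5],"twist":[0,0,0],"claw":-1},{"linear":[0,0,-5],"twist":[0,0,0],"claw":-0.5},{"linear":[0,0,-5],"twist":[0,0,0],"claw":0.4},{"linear":[1.08,-4.79,0],"twist":[0,0,0],"claw":0.4},{"linear":[1.08,-4.79,0],"twist":[0,0,0],"claw":0.4},{"linear":[1.08,-4.79,0],"twist":[0,0,0],"claw":0.4},{"linear":[1.08,-4.79,0],"twist":[0,0,0],"claw":0.4},{"linear":[1.08,-4.79,0],"twist":[0,0,0],"claw":0.4},{"linear":[1.08,-4.79,0],"twist":[0,0,0],"claw":0.4},{"linear":[1.08,-4.79,0],"twist":[0,0,0],"claw":0.4},{"linear":[1.08,-4.79,0],"twist":[0,0,0],"claw":0.4},{"linear":[1.08,-4.79,0],"twist":[0,0,0],"claw":0.4}]' && python3 -m inch '[{"linear":[1.08,-4.79,0],"twist":[0,0,0],"claw":0.4},{"linear":[1.08,-4.79,0],"twist":[0,0,0],"claw":0.4},{"linear":[1.08,-4.79,0],"twist":[0,0,0],"claw":0.4},{"linear":[1.08,-4.79,0],"twist":[0,0,0],"claw":0.4},{"linear":[0,0,0],"twist":[0,0,0.148],"claw":0.4},{"linear":[0,0,0],"twist":[0,0,0.148],"claw":0.4},{"linear":[0,0,0],"twist":[0,0,0.148],"claw":0.4},{"linear":[0,0,0],"twist":[0,0,0.148],"claw":0.4},{"linear":[0,0,0],"twist":[0,0,0.148],"claw":0.4},{"linear":[0,0,0],"twist":[0,0,0],"claw":0.4},{"linear":[0,0,0],"twist":[0,0,0],"claw":0.4}]'
python3 - <<'E'
from h import *
c=snap("wrist","w8.png");t=snap("top")
cv2.imwrite("pics/x.png",np.hstack([cv2.resize(c["bgr"],(400,300)),cv2.resize(t["bgr"][240:345,390:530],(400,300),interpolation=2)]))
import pickle;pickle.dump((c,t),open("c1.pkl","wb"))
print(off((443.6,-378.7)))
E
```

```text
time_s: 28.12
position: [487.5, -189.0, 149.7]
ee_rot: [[-1.0, 0.013, 0.0], [0.013, 1.0, 0.0], [-0.0, 0.0, -1.0]]
wrist_force: [1.4, -0.1, -0.0]
width: 0.699
gripper_force: 0.0
time_s: 29.5
position: [442.4, -378.6, 149.6]
ee_rot: [[-0.731, 0.682, -0.0], [0.682, 0.731, 0.0], [0.0, 0.0, -1.0]]
wrist_force: [-0.4, -0.1, 0.8]
width: 0.695
gripper_force: 0.0
(array([-0.08833639,  0.08149176]), np.float64(-0.7513137598767894))
```

View pics/w8.png

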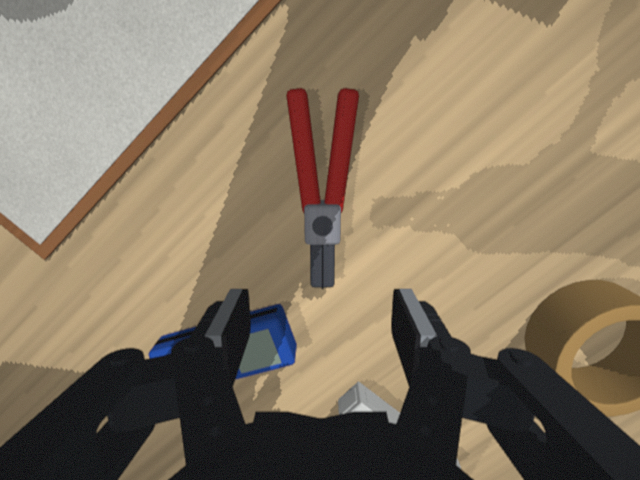

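The pliers are aligned between the fingers, with the pivot at (322,226) and the decoy laser clear of the fingers.

Run:
```python
from h import *
import pickle;c,t=pickle.load(open("c1.pkl","rb"))
p=w(c,322,226,24);a=w(c,322,286,20);h=(w(c,296,93,20)+w(c,349,93,20))/2
print(p,off(p),np.arctan2(*(a-h)[1::-1]),h,a,np.linalg.norm(a-h))
# origin from ends: tip +55, handle end -100
m=a+(h-a)*55/155;print(m,off(m))
```

```text
[ 444.30185954 -378.66212875   24.        ] (array([-0.13704268,  0.13216825]), np.float64(-0.7513137598767894)) -0.7518657001196678 [ 374.86711473 -313.55203971   20.        ] [ 482.43026004 -414.13298379   20.        ] 147.26288242920506
[ 444.26269235 -378.44297138   20.        ] (array([-0.1192207 ,  0.14551056]), np.float64(-0.7513137598767894))
```

```bash
python3 -m inch '[{"linear":[-0.12,0.08,3.8],"twist":[0,0,0],"claw":0.4},{"linear":[0,0,3.8],"twist":[0,0,0],"claw":0.4},{"linear":[0,0,3.8],"twist":[0,0,0],"claw":0.4},{"linear":[0,0,2.5],"twist":[0,0,0],"claw":0.4},{"linear":[0,0,0],"twist":[0,0,0],"claw":0.4},{"linear":[0,0,0],"twist":[0,0,0],"claw":-1},{"linear":[0,0,0],"twist":[0,0,0],"claw":-1},{"linear":[0,0,0],"twist":[0,0,0],"claw":-1},{"linear":[0,0,0],"twist":[0,0,0],"claw":-1}]' 70
```

```text
time_s: 30.72
position: [444.9, -380.3, 13.0]
ee_rot: [[-0.73, 0.684, 0.002], [0.684, 0.73, -0.003], [-0.004, -0.001, -1.0]]
wrist_force: [-0.3, 0.1, 6.1]
width: 0.308
gripper_force: 69.2
```

```bash
python3 -m inch '[{"linear":[0,0,-1.5],"twist":[0,0,0],"claw":-1},{"linear":[0,0,-3.5],"twist":[0,0,0],"claw":-1},{"linear":[0,0,-3.5],"twist":[0,0,0],"claw":-1},{"linear":[0,0,-3],"twist":[0,0,0],"claw":-1},{"linear":[0,0,0],"twist":[0,0,-0.148],"claw":-1},{"linear":[0,0,0],"twist":[0,0,-0.148],"claw":-1},{"linear":[0,0,0],"twist":[0,0,-0.148],"claw":-1},{"linear":[0,0,0],"twist":[0,0,-0.148],"claw":-1},{"linear":[0,0,0],"twist":[0,0,-0.148],"claw":-1},{"linear":[0,0,0],"twist":[0,0,0],"claw":-1}]' && python3 -m inch '[{"linear":[-1.5,4.53,0],"twist":[0,0,0],"claw":-1},{"linear":[-1.5,4.53,0],"twist":[0,0,0],"claw":-1},{"linear":[-1.5,4.53,0],"twist":[0,0,0],"claw":-1},{"linear":[-1.5,4.53,0],"twist":[0,0,0],"claw":-1},{"linear":[-1.5,4.53,0],"twist":[0,0,0],"claw":-1},{"linear":[-1.5,4.53,0],"twist":[0,0,0],"claw":-1},{"linear":[-1.5,4.53,0],"twist":[0,0,0],"claw":-1},{"linear":[-1.5,4.53,0],"twist":[0,0,0],"claw":-1},{"linear":[-1.5,4.53,0],"twist":[0,0,0],"claw":-1},{"linear":[-1.5,4.53,0],"twist":[0,0,0],"claw":-1},{"linear":[-1.5,4.53,0],"twist":[0,0,0],"claw":-1},{"linear":[-1.5,4.53,0],"twist":[0,0,0],"claw":-1}]' && python3 -m inch '[{"linear":[0,0,0],"twist":[0,0,0],"claw":-1},{"linear":[0,0,0],"twist":[0,0,0],"claw":-1}]'
python3 - <<'E'
from h import *
print(bot.state()["position"],off((631.5,161.5)))
E
```

```text
time_s: 31.98
position: [443.8, -378.9, 126.3]
ee_rot: [[-1.0, 0.014, 0.0], [0.014, 1.0, -0.0], [-0.0, -0.0, -1.0]]
wrist_force: [-0.2, -0.6, -2.4]
width: 0.309
gripper_force: 69.0
time_s: 33.48
position: [631.1, 163.8, 126.2]
ee_rot: [[-1.0, 0.016, 0.0], [0.016, 1.0, -0.0], [-0.0, -0.0, -1.0]]
wrist_force: [0.3, -0.6, -2.4]
width: 0.308
gripper_force: 69.2
time_s: 33.72
position: [630.5, 161.9, 125.7]
ee_rot: [[-1.0, 0.014, -0.001], [0.014, 1.0, -0.001], [0.001, -0.001, -1.0]]
wrist_force: [0.5, -0.5, -3.4]
width: 0.306
gripper_force: 69.4
[630.46841256 161.86124716 125.74071447] (array([-0.10365681, -0.03466967]), np.float64(-0.014070653384097773))
```

```bash
python3 -m inch '[{"linear":[-0.1,0,2],"twist":[0,0,0],"claw":-1},{"linear":[0,0,3.5],"twist":[0,0,0],"claw":-1},{"linear":[0,0,3.2],"twist":[0,0,0],"claw":-1},{"linear":[0,0,0],"twist":[0,0,0],"claw":-1},{"linear":[0,0,0],"twist":[0,0,0],"claw":-1}]'
python3 - <<'E'
from h import *
c=snap("wrist","w9.png",(210,60,470,255),3.07)
import pickle;pickle.dump(c,open("c2.pkl","wb"))
E
```

```text
time_s: 34.35
position: [632.2, 161.6, 39.4]
ee_rot: [[-1.0, 0.014, 0.001], [0.014, 1.0, -0.0], [-0.001, -0.0, -1.0]]
wrist_force: [0.2, 0.0, -1.3]
width: 0.308
gripper_force: 69.1
```

View pics/w9.png

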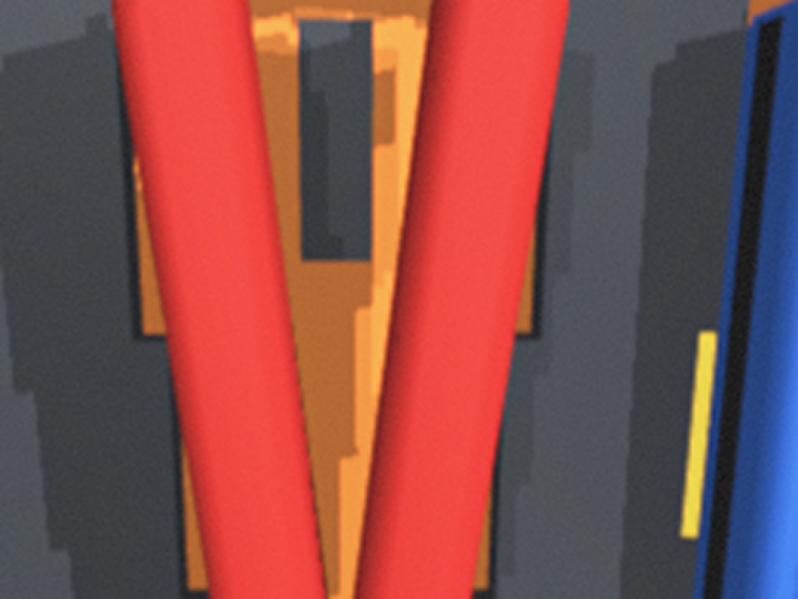

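Run:
```python
from h import *
import pickle
c=pickle.load(open("c2.pkl","rb"));b=c["bgr"]
h=cv2.cvtColor(b,cv2.COLOR_BGR2HSV)
for u in(240,245,250,255,260,265,310,320,330,380,385,390,395): print(u,[(int(v),h[v,u].tolist()) for v in range(34,68,2)] if u in(250,320) else [int(x) for x in h[30:64,u,0]])
```

```text
240 [110, 113, 105, 109, 114, 112, 106, 111, 109, 109, 109, 108, 111, 104, 111, 106, 109, 111, 102, 107, 105, 101, 105, 105, 105, 101, 111, 105, 110, 112, 108, 120, 117, 113]
245 [108, 115, 110, 111, 112, 109, 108, 117, 106, 109, 105, 102, 106, 105, 103, 104, 104, 106, 109, 106, 105, 108, 105, 102, 102, 104, 104, 106, 120, 159, 166, 167, 161, 154]
250 [(34, [102, 25, 102]), (36, [103, 23, 98]), (38, [106, 27, 104]), (40, [110, 23, 102]), (42, [105, 25, 101]), (44, [113, 20, 100]), (46, [108, 25, 101]), (48, [106, 32, 104]), (50, [177, 103, 129]), (52, [1, 193, 200]), (54, [1, 192, 203]), (56, [0, 187, 207]), (58, [1, 195, 207]), (60, [1, 191, 204]), (62, [0, 187, 200]), (64, [1, 193, 197]), (66, [1, 194, 192])]
255 [105, 114, 102, 106, 114, 108, 106, 109, 111, 108, 111, 108, 103, 111, 104, 107, 160, 179, 0, 0, 1, 1, 1, 1, 1, 1, 1, 1, 1, 1, 1, 1, 1, 1]
260 [111, 115, 111, 110, 108, 106, 113, 112, 108, 109, 112, 109, 110, 109, 101, 111, 177, 0, 1, 1, 1, 1, 1, 1, 1, 1, 1, 1, 1, 1, 1, 1, 1, 0]
265 [111, 107, 110, 108, 111, 120, 107, 112, 111, 111, 115, 111, 108, 105, 106, 175, 179, 1, 1,
[... 660 characters left out ...]
, 113, 113, 115, 110, 109, 108, 110, 111, 113, 109, 105, 10, 12, 12, 12, 12, 12, 12, 13, 12]
380 [110, 111, 116, 107, 111, 111, 109, 108, 109, 108, 107, 112, 109, 102, 105, 157, 179, 0, 1, 1, 0, 1, 1, 1, 1, 1, 1, 1, 1, 1, 1, 1, 1, 1]
385 [109, 112, 109, 111, 112, 111, 109, 105, 115, 106, 110, 105, 108, 108, 107, 108, 174, 179, 1, 1, 0, 1, 1, 1, 0, 1, 1, 1, 1, 1, 1, 1, 1, 1]
390 [112, 109, 113, 111, 110, 110, 112, 108, 108, 106, 107, 110, 114, 114, 112, 110, 110, 104, 113, 175, 179, 1, 1, 1, 1, 1, 1, 1, 1, 1, 1, 1, 1, 1]
395 [100, 108, 110, 108, 112, 110, 113, 114, 112, 113, 115, 114, 115, 109, 113, 111, 112, 111, 111, 108, 110, 103, 102, 101, 102, 104, 140, 168, 175, 177, 178, 179, 178, 177]
```

Run:
```python
from h import *
import pickle
c=pickle.load(open("c2.pkl","rb"))
for v,z in((45.5,36),(45.5,41),(45.5,46),(52,22),(54.5,22)): print(v,z,w(c,262,v,z)[0],w(c,320,v,z)[0])
b=cv2.cvtColor(c["bgr"],cv2.COLOR_BGR2HSV)
# pliers' and pocket x at shoulder (step row ~ 60+335/3.07)
print(w(c,255,60+336/3.07,22))
```

```text
45.5 36 530.6773955135875 530.9799911632209
45.5 41 531.5652860933876 531.8574756278296
45.5 46 532.4531766731877 532.7349600924382
52 22 530.5148287133056 530.8477484272553
54.5 22 531.414421119219 531.7477993567327
[576.64537137 134.39132633  22.        ]
```

```bash
python3 -m inch '[{"linear":[-0.08,-0.04,0],"twist":[0,0,0],"claw":-1},{"linear":[0,0,0.3],"twist":[0,0,0],"claw":-1},{"linear":[0,0,0.3],"twist":[0,0,0],"claw":-1},{"linear":[0,0,0.3],"twist":[0,0,0],"claw":-1},{"linear":[0,0,0],"twist":[0,0,0],"claw":-1}]'
```

```text
time_s: 35.02
position: [633.2, 161.3, 30.4]
ee_rot: [[-1.0, 0.013, 0.001], [0.013, 1.0, -0.001], [-0.001, -0.001, -1.0]]
wrist_force: [-0.8, -2.0, 3.8]
width: 0.31
gripper_force: 69.7
```

```bash
python3 -m inch '[{"linear":[0,0,0.15],"twist":[0,0,0],"claw":-1},{"linear":[0,0,0],"twist":[0,0,0],"claw":-1}]'
```

```text
time_s: 35.28
position: [633.4, 161.3, 29.5]
ee_rot: [[-1.0, 0.013, 0.001], [0.013, 1.0, -0.001], [-0.001, -0.001, -1.0]]
wrist_force: [-2.9, -3.6, 6.6]
width: 0.308
gripper_force: 70.2
```

```bash
python3 -m inch '[{"linear":[0,0,0],"twist":[0,0,0],"claw":0.15},{"linear":[0,0,0],"twist":[0,0,0],"claw":0.15},{"linear":[0,0,-3],"twist":[0,0,0],"claw":0.15},{"linear":[0,0,-2],"twist":[0,0,0],"claw":-1},{"linear":[0,0,0],"twist":[0,0,0],"claw":-1},{"linear":[0,0,0],"twist":[0,0,0],"claw":-1},{"linear":[0,0,0],"twist":[0,0,0],"claw":-1},{"linear":[0,0,2],"twist":[0,0,0],"claw":-1},{"linear":[0,0,0.8],"twist":[0,0,0],"claw":-1},{"linear":[0,0,0],"twist":[0,0,0],"claw":-1}]' && python3 -m inch '[{"linear":[0,0,0.5],"twist":[0,0,0],"claw":-1},{"linear":[0,0,0.2],"twist":[0,0,0],"claw":-1},{"linear":[0,0,0.15],"twist":[0,0,0],"claw":-1},{"linear":[0,0,0.15],"twist":[0,0,0],"claw":-1},{"linear":[0,0,0],"twist":[0,0,0],"claw":-1}]'
```

```text
time_s: 36.52
position: [631.2, 161.7, 48.2]
ee_rot: [[-1.0, 0.013, -0.004], [0.013, 1.0, -0.0], [0.004, -0.0, -1.0]]
wrist_force: [-0.0, 0.3, 1.1]
width: 0.0
gripper_force: 0.0
time_s: 37.15
position: [632.9, 161.9, 40.6]
ee_rot: [[-1.0, 0.013, 0.001], [0.013, 1.0, 0.0], [-0.001, 0.0, -1.0]]
wrist_force: [-0.3, 0.2, 1.9]
width: -0.0
gripper_force: 0.6
```

```bash
python3 -m inch '[{"linear":[0,0,0.25],"twist":[0,0,0],"claw":-1},{"linear":[0,0,0.2],"twist":[0,0,0],"claw":-1},{"linear":[0,0,0.15],"twist":[0,0,0],"claw":-1},{"linear":[0,0,0.15],"twist":[0,0,0],"claw":-1},{"linear":[0,0,0],"twist":[0,0,0],"claw":-1},{"linear":[0,0,0],"twist":[0,0,0],"claw":-1}]'
```

```text
time_s: 37.9
position: [633.4, 161.9, 36.0]
ee_rot: [[-1.0, 0.012, 0.001], [0.012, 1.0, -0.0], [-0.001, -0.0, -1.0]]
wrist_force: [-8.0, -1.2, 17.1]
width: -0.002
gripper_force: 8.5
```

The pliers are home (top at 36.0 mm). Now I go to the knob.

```bash
python3 -m inch '[{"linear":[0,0,-1.5],"twist":[0,0,0],"claw":-1},{"linear":[0,0,-4.5],"twist":[0,0,0],"claw":-0.5},{"linear":[0,0,-4.5],"twist":[0,0,0],"claw":0.4},{"linear":[4.34,0.62,0],"twist":[0,0,0],"claw":0.4},{"linear":[4.34,0.62,0],"twist":[0,0,0],"claw":0.4},{"linear":[4.34,0.62,0],"twist":[0,0,0],"claw":0.4},{"linear":[4.34,0.62,0],"twist":[0,0,0],"claw":0.4},{"linear":[4.34,0.62,0],"twist":[0,0,0],"claw":0.4},{"linear":[0,0,0],"twist":[0,0,0],"claw":0.4},{"linear":[0,0,0],"twist":[0,0,0],"claw":0.4}]'
python3 - <<'E'
from h import *
import pickle
print(bot.state()["position"],off((417.5,195.6)))
t=snap("top");s=snap("side");c0,d0=pickle.load(open("c0.pkl","rb"))
E=cv2.cvtColor(t["bgr"],cv2.COLOR_BGR2HSV)
for n,lo,hi in(("yellow",(22,100,80),(32,255,255)),("blue",(105,120,60),(125,255,255)),("red",(0,150,60),(6,255,255))):
    m=cv2.inRange(E,lo,hi)[180:280,145:270];ys,xs=np.nonzero(m);print(n,len(xs),(xs.min()+145,xs.max()+145,ys.min()+180,ys.max()+180) if len(xs) else 0)
# bystanders: brightness diff around reel, carton, mug
for n,(x0,y0,x1,y1) in dict(carton=(295,145,345,192),reel=(370,175,418,222),mug=(95,300,150,345)).items():
    print(n,np.abs(t["bgr"][y0:y1,x0:x1].astype(int)-c0["bgr"][y0:y1,x0:x1]).mean())
E
```

```text
time_s: 39.15
position: [416.9, 195.6, 138.5]
ee_rot: [[-1.0, 0.013, 0.002], [0.013, 1.0, 0.0], [-0.002, 0.0, -1.0]]
wrist_force: [0.2, -0.9, 0.4]
width: 0.697
gripper_force: 0.0
[416.9441765  195.63566602 138.45348755] (array([-0.05562327, -0.00285629]), np.float64(-0.012774611245735689))
yellow 184 (np.int64(152), np.int64(257), np.int64(206), np.int64(261))
blue 585 (np.int64(175), np.int64(194), np.int64(215), np.int64(261))
red 406 (np.int64(183), np.int64(228), np.int64(228), np.int64(261))
carton 1.0964539007092198
reel 4.255171394799055
mug 26.80875420875421
```

```bash
python3 -m inch '[{"linear":[0,0,3.5],"twist":[0,0,0],"claw":0.4},{"linear":[0,0,3.5],"twist":[0,0,0],"claw":0.4},{"linear":[0,0,3.9],"twist":[0,0,0],"claw":0.4},{"linear":[0,0,0],"twist":[0,0,0],"claw":0.4},{"linear":[0,0,0],"twist":[0,0,0],"claw":-1},{"linear":[0,0,0],"twist":[0,0,0],"claw":-1},{"linear":[0,0,0],"twist":[0,0,0],"claw":-1},{"linear":[0,0,0],"twist":[0,0,0],"claw":-1}]' 50
```

```text
time_s: 40.25
position: [418.0, 195.6, 30.9]
ee_rot: [[-1.0, 0.013, 0.004], [0.013, 1.0, -0.0], [-0.004, 0.0, -1.0]]
wrist_force: [-1.1, -3.4, 7.3]
width: 0.383
gripper_force: 49.1
```

```bash
python3 -m inch '[{"linear":[-0.8,0,0],"twist":[0,0,0],"claw":-1},{"linear":[-0.9,0,0],"twist":[0,0,0],"claw":-1},{"linear":[-0.9,0,0],"twist":[0,0,0],"claw":-1},{"linear":[-0.9,0,0],"twist":[0,0,0],"claw":-1},{"linear":[-0.7,0,0],"twist":[0,0,0],"claw":-1},{"linear":[0,0,0],"twist":[0,0,0],"claw":-1},{"linear":[0,0,0],"twist":[0,0,0],"claw":-1},{"linear":[0,0,0],"twist":[0,0,0],"claw":-1}]'
```

```text
time_s: 41.25
position: [458.0, 195.2, 30.6]
ee_rot: [[-1.0, 0.013, -0.001], [0.013, 1.0, -0.0], [0.001, -0.0, -1.0]]
wrist_force: [-7.0, -3.9, 16.6]
width: 0.386
gripper_force: 49.5
```

Travel was 40 mm and then it stopped, so the knob is home. I release, retreat and verify.

```bash
python3 -m inch '[{"linear":[0,0,0],"twist":[0,0,0],"claw":0.6},{"linear":[0,0,0],"twist":[0,0,0],"claw":0.6},{"linear":[0,0,-3],"twist":[0,0,0],"claw":0.6},{"linear":[0,0,-5],"twist":[0,0,0],"claw":0.6},{"linear":[0,0,-6],"twist":[0,0,0],"claw":0.6},{"linear":[4,0,-4],"twist":[0,0,0],"claw":0.6},{"linear":[5,0,0],"twist":[0,0,0],"claw":0.6},{"linear":[3,0,0],"twist":[0,0,0],"claw":0.6},{"linear":[0,0,0],"twist":[0,0,0],"claw":0.6},{"linear":[0,0,0],"twist":[0,0,0],"claw":0.6}]'
python3 - <<'E'
from h import *
import pickle
t=snap("top");c0,d0=pickle.load(open("c0.pkl","rb"))
# bar rows: bright low-saturation in columns 170..260
for n,k in(("start",c0),("now",t)):
    h=cv2.cvtColor(k["bgr"],cv2.COLOR_BGR2HSV);col=(h[:,175:260,2]>140)&(h[:,175:260,1]<40);r=np.nonzero(col.sum(1)>40)[0];r=r[(r>200)&(r<300)];print(n,r.tolist())
    m=cv2.inRange(h,(0,150,60),(6,255,255));m[:275]=0;m[310:]=0;m[:,:180]=0;m[:,225:]=0;ys,xs=np.nonzero(m);print(ys.min() if len(ys) else None,ys.max() if len(ys) else None)
h=cv2.cvtColor(t["bgr"],cv2.COLOR_BGR2HSV)
for n,lo,hi in(("yellow",(22,100,80),(32,255,255)),("blue",(105,120,60),(125,255,255)),("red",(0,150,60),(6,255,255))):
    m=cv2.inRange(h,lo,hi)[180:280,145:270];ys,xs=np.nonzero(m);print(n,len(xs),(xs.min()+145,xs.max()+145,ys.min()+180,ys.max()+180) if len(xs) else 0)
print(bot.state()["wrist_force"])
E
```

```text
time_s: 42.5
position: [338.6, 196.6, 208.9]
ee_rot: [[-1.0, 0.013, 0.001], [0.013, 1.0, 0.0], [-0.001, 0.0, -1.0]]
wrist_force: [0.5, -0.6, 0.5]
width: 0.801
gripper_force: 0.0
start [255, 256, 257, 258, 259, 260, 261]
286 296
now [255, 256, 257, 258, 259, 260, 261]
286 296
yellow 178 (np.int64(152), np.int64(257), np.int64(206), np.int64(253))
blue 440 (np.int64(175), np.int64(194), np.int64(215), np.int64(253))
red 300 (np.int64(183), np.int64(226), np.int64(228), np.int64(252))
[-0.13941939  0.42561237 -0.11093746]
```

The bar and knob are at their start rows again, and the instruments lie under the bar.

```bash
python3 -c "
from workcell import bot
print(bot.sign_off())"
```

```text
the job is handed in; nothing more can be done
None
```

I packed the level, laser meter and pliers and handed the job in at about 43 s: all three pressed down to floor height, the knob back at its home position with the bar over them, and no caliper seen on the bench (no verdict came back).

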